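# Torque the lamp-mount bolt until the wrench clicks

## Robot

A 6-joint arm with a two-finger parallel gripper is mounted at the origin on the work surface. World frame = base frame: x ahead of the robot, y to its left, z up, the work surface at z = 0. Lengths are in mm, angles in degrees, forces in N, time in s.
With the tool pointing down it reaches from about 375 to 750 mm from the base axis. Payload 9 kg.
Tool frame: the origin (TCP) lies midway between the tips of the shut fingers; the grasp point (between the pads) lies 19 mm behind it (ctrl.tcp_to_grasp is the distance from the TCP to the grasp point, in mm); z points along the fingers, y is the line along which they close (so a half turn about z gives the same grasp; the last joint's range is limited). The gripper opens to 85 mm and grips with 20 to 120 N. Pads are 22 mm wide; open, the fingers measure 114 mm over their backs; the gripper's body (76 mm by 85 mm) begins 54 mm behind the grasp point. The pads swing forward as they close: fully open they stand 13 mm farther back than shut.
Start: joints at [-85.64, 5.964, 5.575, 89.605, 0, 77.527], TCP at [173.764, -574.319, 231.331] pointing down, gripper open.
Joint ranges: [-171.21, 171.21], [-48.23, 106.86], [-62.78, 66.21], [-105.2, 120.99], [-86.42, 89.51], [-180, 180]. Speed limits (degrees/s): [127.2, 127.2, 147.25, 180, 180, 180].

## Interface

Orientations are given as [roll, pitch, yaw] about the fixed x, y, z axes, in that order (R = Rz(yaw) Ry(pitch) Rx(roll)).
In Python, from bench import ctrl gives the robot as it stands.
- The arm moves only by the tool apply_moves, never from a script. Its arguments are lists of equal length, an entry for each row: "dp": the shift along the world's x, y, z scaled (see below), a list of three; "roll": the turn about the world's z scaled (see below); "fingers": the opening in per cent of the stroke, from 0 (shut) to 100 (fully open). In form: {"dp": [[tx, ty, tz], ...], "roll": [roll, ...], "fingers": [fingers, ...]}. A call has 1 to 5 rows; each row shifts and turns the commanded pose from where the row before left it; what a row does not reach is not made up. The controller multiplies each number of a shift by 60 cm and each number of a turn by 180 degrees. A row lasts 1/8 s, in which the tool goes at most 62.5 mm and 10.7 degrees, less where a joint would pass 70% of its speed; a pose out of reach is approached as far as the arm can. A call with a number of a shift or a turn outside -1 to 1 is refused whole. A call with a gripper value outside its range is refused whole. The fingers move at their own pace and stop on an object; "grip_force" is the grip in N (left out, the last holds). Time passes only in rows, so rows that do not move let the fingers close. It gives the time, the measured TCP pose, the force, the opening and the grip force at its end, in the units of the state.
- ctrl.sense(): the state, without advancing time (a new reading comes with each control period).
- ctrl.get_image(name): name is "side" or "top"; returns (picture, depth): 384x512x3 uint8, red, green, blue; 384x512 float32, mm along the optical axis (not along the pixel's ray), 0 where there is no reading.
- ctrl.camera_model(name): a dict with "camera_matrix" (3x3 intrinsics, pixels), "eye" and "attitude" of the camera in the world. Camera axes: x right, y up, looking along -z (the intrinsics and any distortion apply to the point x, -y, -z); pixel columns grow to the right and rows downward; lengths in mm; the calibration is good to about 2 mm. A picture is of the moment at which its call begins. camera_model takes no time and is no camera call.
- ctrl.close_job(): hands the job in; it is judged then, once.
Trained networks look in the newest picture that a camera, given by its name, has taken for a name from the list of things; names that differ only in an ending like _2 or _b are one class to them, and where a whole thing is asked for, a point or a joint stands for the part that bears it (a point fixed in the world has none). Each returns a list of dicts, best first, with "conf" (0 to 1); they miss things now and then, are a little off and sometimes report something else, mostly with a low value. They report only what shows in the picture. A call takes as long as a camera call. They do not tell look-alikes from the thing itself.
- ctrl.cut_out(target, camera): "region" (384x512 bool, what is visible of it) and "xy" ([column, row] in pixels, amid what is visible of it).
- ctrl.tip_of(target, camera): "xy" ([column, row] in pixels: a listed point, or the origin of a listed thing).
The state is a dict: "time": time; "joints": joint angles; "qvel": joint speeds; "joint_efforts": joint torques, N m; "ee_pos": TCP position; "ee_rot": TCP orientation; "ft_force": force on the tool from outside, world axes, zero at the start; "torque": the same for the moment, N m; "opening": opening from 0.0 (shut) to 1.0 (fully open); "finger_force": force on a finger pad.
Only numpy, scipy, OpenCV 4.12 (cv2) and the standard library are available. Lean on these libraries where they do the work, as an engineer would, in place of code of your own. Each camera call takes 0.05 s, during which the arm holds its last target. There are 200 camera calls.

## Task

The brass clamp bolt on the lamp mount is loose: take the click wrench from its blue rest, fit its socket fully onto the square bolt head and turn it clockwise (seen from above) until the wrench's handle clicks over, stopping there before the handle has yielded to its end. Ease off, lift the wrench straight off without slackening the bolt and lay it (not drop it) back in its rest, leaving everything else undisturbed.

Things in the scene. Friction and masses are not known exactly. Their poses are not given: they have to be found in the camera images.
- dish: Steel instrument tray, 220 x 120 mm, 33 mm high, fixed; holds spare parts. Origin under its centre.
- spare_bolt: Spare brass bolt lying in the steel tray, 62 mm long. Not to be disturbed.
- spare_washer: Spare washer, 40 mm, in the steel tray. Not to be disturbed.
- pills: Amber pill jar, 48 mm diameter, 85 mm high; origin under its centre. Not to be disturbed.
- rub: Clear bottle, 60 mm diameter, 150 mm high; origin under its centre. Not to be disturbed.
- tape: Roll of white tape, 64 mm diameter, 25 mm high. Not to be disturbed.
- driver: Green screwdriver lying on the table. Not to be disturbed.
- mug: White mug, 76 mm diameter, 85 mm high. Not to be disturbed.
- wrench_grip (a point): Centre of the black grip of the click wrench, where it is best held (near its centre of mass). The grip is a straight bar 24 mm wide, 22 mm high, from 120 mm behind this point (red tail) to 100 mm ahead. x runs along the wrench towards its steel socket head, z up. The socket's axis lies 150 mm ahead, the breakaway joint 120 mm ahead.
- socket (a point): Centre of the roof inside the wrench's square socket, 7 mm above the level of wrench_grip. The socket opens downwards: a square hole 27 mm across, 29 mm deep (rim 22 mm below the level of wrench_grip), 7 mm walls, sides parallel to the wrench. Fully on the bolt, this point lies 0 to 3 mm above bolt_top.
- click_head (a joint): Breakaway joint of the wrench, rad: 0 = straight; grows as the handle yields clockwise (from above) against the head. Stays at 0 up to a sideways push of about 10 N at the grip (1.5 N m at the bolt), then gives way at nearly that same force (no harder). Clicked over from 0.08; past 0.28 is too far; ends at 0.35. Springs straight when eased off.
- bolt_top (a point): Centre of the top of the brass clamp bolt, 101 mm above the table. Square head 24 mm across with sides 24 mm high, topped by a cone 7 mm high that leads the socket on. z up; x and y are square to its flats (it looks the same every quarter turn).
- bolt: The brass bolt; origin on its axis, 31 mm below bolt_top. Tightens clockwise seen from above. Dragging it round takes about 0.35 N m (2 to 3 N at the grip) until it comes up tight after a further 0.4 to 0.8 rad, which cannot be seen beforehand, only felt. It stays where it is left. Greased. The socket has about 0.13 rad of play on it either way.
- wrench: The whole click wrench, 0.3 to 0.43 kg; origin and axes as wrench_grip.
- mount: White and grey table mount of a swing-arm lamp, fixed; origin on the table under the bolt's axis. Block 110 x 140 mm, 66 mm high, on a foot of 150 x 180 mm, mostly to its +y; a post of 38 mm diameter, 130 mm high, stands 10 mm (its +x) and 85 mm (its +y) from that axis. The tight bolt's x axis is 0.9 to 1.3 rad clockwise of the mount's x axis.
- rest_mid (a point): Where the centre of the wrench's grip lies when it is in its blue rest: half-way between the two cradles, 55 mm above the table. x along the wrench. Cradles 80 mm either side along x, 20 mm thick, with slots 34 mm wide (floor 44 mm, cheek tops 56 mm above the table); base 240 x 90 x 12 mm. Fixed.
Things that resemble listed ones, but are neither listed nor needed, are in the scene too. Leave any pink look-alike of the mount alone.

How it is judged (in metres and radians):
On the way, in this order (a step that is already met when the one before it is completed fails the run):
1. the socket is fully on the bolt head, the wrench still straight (horizontal distance between socket and bolt_top below 0.005 m and z of socket in the frame of bolt_top below 0.008 m and value of joint click_head below 0.05 rad), for 0.2 s.
2. the wrench clicks over under load on the bolt (horizontal distance between socket and bolt_top below 0.007 m and z of socket in the frame of bolt_top below 0.011 m and value of joint click_head above 0.08 rad and contact force between wrench and bolt above 4 N), for 0.1 s.
At the end, for the whole second after the job is handed in: The wrench lies level and still in its rest, its grip's centre within 20 mm of rest_mid (6 mm in height), along the rest within 0.15 rad either way round, its joint straight again (under 0.05 rad), and the bolt has not been backed off (its x axis still at least 0.85 rad from the mount's x axis) (horizontal distance between wrench_grip and rest_mid below 0.02 m and z of wrench_grip in the frame of rest_mid between -0.006 and 0.006 m and angle between the x axis of wrench_grip and the x axis of rest_mid, either way round below 0.15 rad and angle between wrench_grip's own z axis and vertical below 0.1 rad and value of joint click_head below 0.05 rad and angle between the x axis of bolt_top and the x axis of mount, either way round above 0.85 rad and linear speed of wrench below 0.02 m/s); the robot touches nothing.
It fails at once if the wrench is dropped (falls free faster than 0.6 m/s) (linear speed of wrench above 0.6 m/s and contact force between wrench and anything else below 0.05 N).
It fails at once if the handle is pushed on towards its end after the click (joint beyond 0.28 rad) (value of joint click_head above 0.28 rad).
It fails at once if a bystander is moved by more than 30 mm (distance of any of spare_bolt, spare_washer, pills, rub, tape, driver, mug from where it was at the start of the episode above 0.03 m).
It also fails if it takes over 72 s, if anything falls off the work surface, if the arm or the gripper's body presses on something with over 40 N, if the wrist force passes 120 N, or if a joint passes its speed limit or range.

## Working session

There is one attempt and no reset: what is moved stays moved. The work goes in short steps, Python scripts to look and compute and a tool call to move; the robot and the scene stay as the last step left them, time stands still between calls to the robot, and variables do not carry over. Pictures are saved under pics/ and viewed, at most 10 in all, crops included, and the job is handed in when it is done.

Besides the shell and the picture viewer there is one more tool, called in YAML: its name, and indented under it one key for each argument. apply_moves: Moves the arm, as the interface text tells. Shifts and turns lie within -1 to 1; 1 stands for 60 cm of shift or 180 degrees of turn. Its arguments: {"type":"object","properties":{"dp":{"type":"array","items":{"type":"array","items":{"type":"number","minimum":-1,"maximum":1}}},"roll":{"type":"array","items":{"type":"number","minimum":-1,"maximum":1}},"fingers":{"type":"array","items":{"type":"number"}},"grip_force":{"type":"number"}},"required":["dp","roll","fingers"]}

```bash
mkdir -p pics; cat > h.py <<'E'
import numpy as np, cv2
from bench import ctrl
def proj(name):
    m=ctrl.camera_model(name);return m
def rot(m):
    a=np.array(m["attitude"],float)
    if a.shape==(3,3): return a
    from scipy.spatial.transform import Rotation as R
    return R.from_euler('xyz',a,degrees=True).as_matrix() if a.size==3 else R.from_quat(a).as_matrix()
def ray(name,uv):
    m=ctrl.camera_model(name);K=np.array(m["camera_matrix"]);p=np.linalg.inv(K)@np.array([uv[0],uv[1],1.])
    return np.array(m["eye"],float),rot(m)@np.array([p[0],-p[1],-p[2]])
def at_z(name,uv,z):
    e,d=ray(name,uv);return e+d*(z-e[2])/d[2]
def at_d(name,uv,dep):
    e,d=ray(name,uv);return e+d*dep
def cloud(name,depth):
    m=ctrl.camera_model(name);K=np.array(m["camera_matrix"]);v,u=np.mgrid[:384,:512]
    P=np.stack([(u-K[0,2])/K[0,0],-(v-K[1,2])/K[1,1],-np.ones_like(u,float)],-1)*depth[...,None]
    return P@rot(m).T+np.array(m["eye"],float)
def pix(name,X):
    m=ctrl.camera_model(name);K=np.array(m["camera_matrix"]);p=rot(m).T@(np.array(X)-np.array(m["eye"]))
    q=K@np.array([p[0],-p[1],-p[2]]);return q[:2]/q[2]
E
python3 - <<'E'
from h import *
for n in("top","side"):
    print(n,ctrl.camera_model(n))
    im,d=ctrl.get_image(n); cv2.imwrite(f"pics/{n}0.png",im[...,::-1]); np.savez(f"{n}0.npz",im=im,d=d)
    for t in("wrench_grip","socket","bolt_top","rest_mid","mount"):
        print(t,[(round(r["conf"],2),np.round(r["xy"]).tolist()) for r in ctrl.tip_of(t,n)][:4])
    for t in("wrench","mount"):
        print("cut",t,[(round(r["conf"],2),np.round(r["xy"]).tolist(),int(r["region"].sum())) for r in ctrl.cut_out(t,n)][:4])
print(ctrl.sense())
E
```

```text
top {'camera_matrix': array([[352.14504344,   0.        , 256.21466789],
       [  0.        , 352.14504344, 190.44229818],
       [  0.        ,   0.        ,   1.        ]]), 'eye': array([ 351.110617  ,   62.26899131, 1092.34768925]), 'attitude': array([  6.51814631,   0.79463939, -89.11508323])}
wrench_grip [(0.63, [173.0, 186.0])]
socket [(0.55, [180.0, 133.0])]
bolt_top [(0.61, [162.0, 298.0]), (0.53, [273.0, 150.0])]
rest_mid [(0.74, [176.0, 189.0]), (0.57, [375.0, 192.0]), (0.21, [376.0, 204.0])]
mount [(0.63, [271.0, 154.0]), (0.62, [168.0, 291.0])]
cut wrench [(0.84, [175.0, 172.0], 968)]
cut mount [(0.94, [159.0, 281.0], 3075), (0.76, [264.0, 146.0], 2667), (0.3, [374.0, 191.0], 153)]
side {'camera_matrix': array([[373.94898125,   0.        , 258.17638769],
       [  0.        , 373.94898125, 194.65654807],
       [  0.        ,   0.        ,   1.        ]]), 'eye': array([ 67.02226362, 740.93267386, 837.73355632]), 'attitude': array([  45.46782591,    1.0470675 , -148.49321676])}
wrench_grip [(0.72, [210.0, 255.0])]
socket [(0.88, [172.0, 228.0])]
bolt_top [(0.72, [324.0,
[... 261 characters left out ...]
224.0, 188.0], 2308)]
{'time': 0.8, 'joints': array([-8.56389164e+01,  5.96196612e+00,  5.57417218e+00,  8.96070557e+01,
        1.15356346e-03,  7.75253956e+01]), 'qvel': array([ 0.01180191,  0.03160227, -0.08874825,  0.15875331,  0.09940721,
        0.06046831]), 'joint_efforts': array([-3.66769818e-03, -5.56706071e+01,  5.03755081e+01,  2.68484064e-04,
       -3.99298970e-04,  8.38507759e-06]), 'ee_pos': array([ 173.77981019, -574.29665397,  231.34969935]), 'ee_rot': array([ 1.79994722e+02, -1.38200247e-05,  1.68356880e+01]), 'ft_force': array([0.3569168 , 0.20136693, 0.97084241]), 'torque': array([ 0.02449235,  0.01500199, -0.04446036]), 'finger_force': 0.0, 'opening': 0.999784866390668}
```

```bash
python3 - <<'E'
import cv2
for n in("top","side"):
    cv2.imwrite(f"pics/{n}0b.png",cv2.resize(cv2.imread(f"pics/{n}0.png"),(800,600),interpolation=cv2.INTER_CUBIC))
E
```

```text
(no output)
```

View pics/top0b.png

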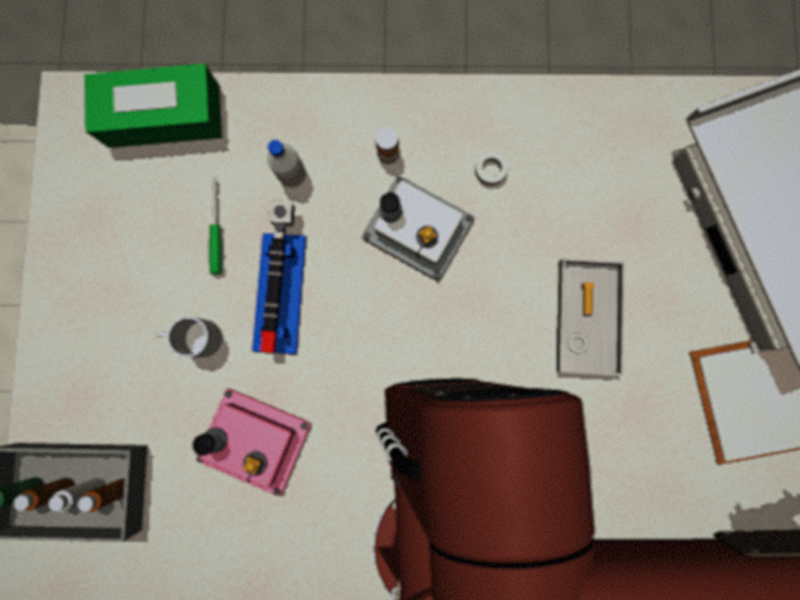

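View pics/side0b.png

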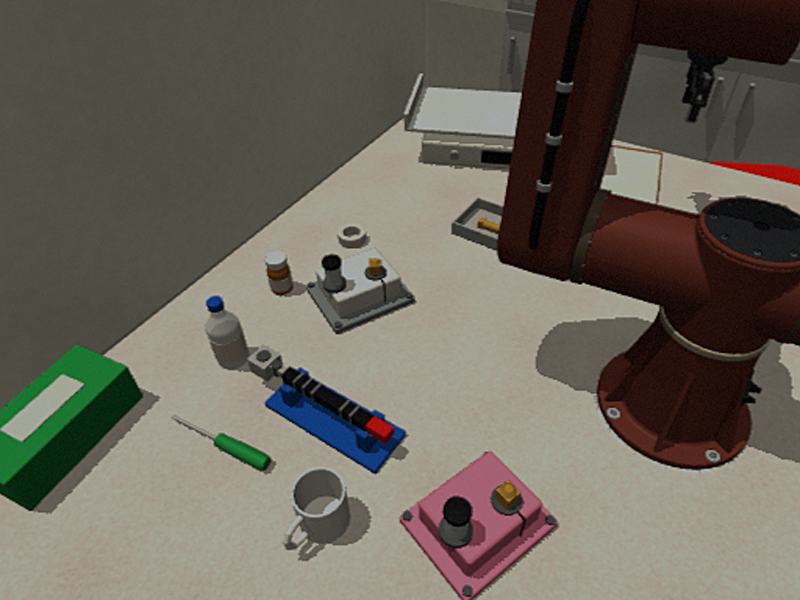

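The top view shows the blue rest with the wrench at about (173,186), its socket at (180,135). Candidates for the bolt are the brass head on the white/grey mount at (273,150), which fits the description, and the one on the pink look-alike at (162,298), which must be left alone. The side view shows the same bolts at (239,168) on the white mount and (324,314) on the pink one. There is only one wrench and one blue rest.

```bash
python3 - <<'E'
from h import *
T=np.load("top0.npz");S=np.load("side0.npz")
tiles=[]
for n,D,c in(("top",T,(273,148)),("side",S,(240,172)),("top",T,(177,160)),("side",S,(200,245))):
    P=cloud(n,D["d"]);im=D["im"]
    h=30 if n and tiles.__len__()<2 else 55
    x,y=c;cr=im[y-h*3//4:y+h*3//4,x-h:x+h,::-1]
    tiles.append(cv2.resize(cr,(400,300),interpolation=cv2.INTER_CUBIC))
cv2.imwrite("pics/crop1.png",np.vstack([np.hstack(tiles[:2]),np.hstack(tiles[2:])]))
A=np.vstack([cloud("top",T["d"]).reshape(-1,3)]); B=cloud("side",S["d"]).reshape(-1,3)
print("table z",np.median(A[(abs(A[:,2])<15)],0)[2],np.median(B[(abs(B[:,2])<15)],0)[2])
for n,uv in(("top",(273,151)),("side",(239,166))):print(n,at_z(n,uv,101),at_z(n,uv,90))
print("rest",at_z("top",(176,189),55),at_z("side",(208,256),55)); print("grip",at_z("top",(173,186),55),at_z("side",(210,255),55))
print("sock",at_z("top",(180,134),62),at_z("side",(172,228),62))
b=at_z("top",(273,151),101)
for Q,n in((A,"top"),(B,"side")):
    near=np.hypot(*(Q[:,:2]-b[:2]).T)<30
    R=Q[near&(Q[:,2]>82)]; print(n,len(R),R.mean(0),R[:,2].max())
    print(np.round(R).astype(int)[np.argsort(-R[:,2])][:70].tolist())
    w=Q[(Q[:,2]>48)&(Q[:,2]<80)&(np.hypot(*(Q[:,:2]-[420,265]).T)<260)&(Q[:,1]>215)&(Q[:,1]<340)&(Q[:,0]>240)&(Q[:,0]<540)]
    np.save(n+"_w.npy",w);print(len(w),w.min(0),w.max(0))
E
```

```text
table z 0.23674608939870723 1.026827023587714
top [578.69597521  31.37577971 101.        ] [581.22126374  31.03298844  90.        ]
side [585.55152153  32.75057876 101.        ] [593.29356313  22.17687408  90.        ]
rest [470.42016287 317.28017518  55.        ] [488.82315982 326.60458581  55.        ]
grip [479.29257139 326.61931658  55.        ] [486.28959996 321.44099391  55.        ]
sock [636.37646263 310.38092222  62.        ] [626.19824109 305.66884597  62.        ]
top 76 [583.95645736  30.31333568  95.81297388] 104.30989947728551
[[584, 26, 104], [590, 32, 104], [587, 32, 103], [581, 26, 103], [579, 29, 102], [579, 31, 102], [590, 26, 102], [587, 34, 101], [588, 26, 101], [582, 34, 101], [582, 37, 100], [594, 31, 100], [591, 29, 100], [585, 29, 99], [588, 29, 99], [582, 23, 99], [585, 37, 99], [594, 29, 99], [579, 37, 98], [585, 34, 98], [579, 34, 98], [582, 31, 98], [576, 26, 98], [577, 23, 98], [582, 28, 98], [585, 20, 98], [594, 37, 98], [585, 31, 98], [586, 23, 97], [580, 23, 97], [597, 26, 97], [583, 17, 97], [577, 31, 97], [588, 37, 97], [592, 20, 96], [592, 34, 96],
[... 1050 characters left out ...]
[571, 34, 96], [576, 26, 96], [571, 39, 96], [579, 21, 96], [574, 29, 95], [595, 30, 95], [585, 46, 95], [587, 47, 95], [598, 31, 95], [569, 36, 95], [577, 35, 95], [574, 34, 95], [585, 18, 94], [590, 43, 94], [588, 41, 94], [580, 41, 94], [578, 39, 93], [583, 42, 93], [583, 15, 93], [570, 40, 93], [576, 37, 92], [574, 40, 91], [588, 47, 91], [570, 35, 90], [583, 43, 90], [578, 39, 89], [586, 44, 89], [587, 49, 88], [582, 45, 87], [574, 40, 87], [582, 39, 87], [569, 37, 87], [578, 41, 86], [586, 45, 85], [581, 41, 85], [576, 43, 85], [574, 36, 84], [582, 45, 84], [569, 37, 83], [580, 43, 83], [586, 46, 82]]
784 [360.07205468 300.37734103  48.08212938] [539.74372623 339.98050099  70.59903693]
```

View pics/crop1.png

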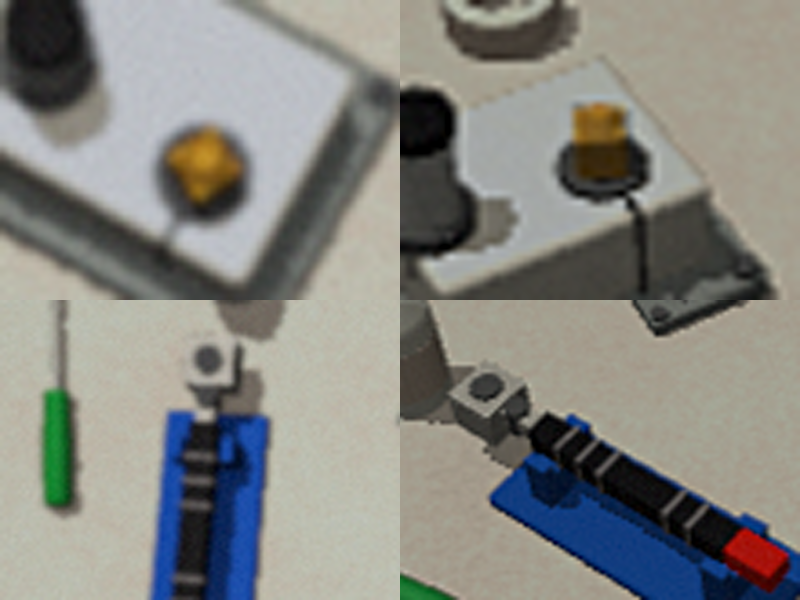

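Bolt choice confirmed: the crop shows the brass square head on the white/grey mount, at about (273,151) in the top view. Next I fit the geometry by silhouette.

```bash
cat > fit.py <<'E'
from h import *
from scipy.optimize import minimize
def soft(im):
    f=im.astype(float); s=(f[...,0]-f[...,2]); return s
def box(x,y,th,hw=12,z0=70,z1=94,ztop=101,top=8):
    c,s=np.cos(th),np.sin(th)
    P=[[x+c*a*hw-s*b*hw,y+s*a*hw+c*b*hw,z] for a in(-1,1) for b in(-1,1) for z in(z0,z1)]
    P+=[[x+c*a*4-s*b*4,y+s*a*4+c*b*4,ztop] for a in(-1,1) for b in(-1,1)]
    return np.array(P)
def model(n,P,x0,y0,w,h,k=8):
    q=np.array([pix(n,p) for p in P]); hull=cv2.convexHull((((q-[x0,y0]+.5)*k)).astype(np.float32))
    m=np.zeros((h*k,w*k),np.uint8); cv2.fillConvexPoly(m,np.round(hull).astype(int),255)
    return cv2.resize(m,(w,h),interpolation=cv2.INTER_AREA)/255.
if __name__=="__main__":
    ims={n:np.load(n+"0.npz")["im"] for n in("top","side")}
    win={"top":(258,136,30,30),"side":(224,150,30,32)}
    obs={}
    for n,(x0,y0,w,h) in win.items():
        f=ims[n][y0:y0+h,x0:x0+w].astype(float); s=(f[...,0]-f[...,2])/(f[...,0]+20)  # saturation-like
        obs[n]=np.clip(s/np.percentile(s,96),0,1)
    for use in(("top",),("side",),("top","side")):
        best=[]
        for th in np.radians(np.arange(0,90,3)):
            def cost(p):
                return sum(((model(n,box(p[0],p[1],th),*win[n])-obs[n])**2).sum() for n in use)
            r=minimize(cost,[582,31],method="Nelder-Mead",options=dict(initial_simplex=[[582,31],[586,31],[582,35]],maxiter=40))
            best.append((r.fun,np.degrees(th),*r.x))
        best.sort(); print(use,[np.round(b,1).tolist() for b in best[:6]], np.round(best[-1],1))
E
python3 fit.py; python3 - <<'E'
from h import *
T=np.load("top0.npz");S=np.load("side0.npz")
for n,D in(("top",T),("side",S)):
    P=cloud(n,D["d"]).reshape(-1,3)
    post=P[(P[:,2]>122)&(P[:,2]<140)&(np.hypot(P[:,0]-625,P[:,1]-85)<70)]
    print(n,"post",post.mean(0),post.min(0),post.max(0))
    blk=P[(P[:,2]>60)&(P[:,2]<72)&(np.hypot(P[:,0]-600,P[:,1]-60)<120)]
    print(" block",cv2.minAreaRect(blk[:,:2].astype(np.float32)))
    g=P[(P[:,2]>58)&(P[:,2]<74)&(P[:,0]>330)&(P[:,0]<700)&(P[:,1]>285)&(P[:,1]<360)]
    im=D["im"].reshape(-1,3)[(P[:,2]>58)&(P[:,2]<74)&(P[:,0]>330)&(P[:,0]<700)&(P[:,1]>285)&(P[:,1]<360)].astype(int)
    red=g[(im[:,0]>130)&(im[:,1]<60)];blk=g[im.max(1)<70]
    print(" red",red.mean(0),red.min(0),red.max(0)); print(" black",len(blk),blk.mean(0),blk.min(0),blk.max(0))
    for a in range(340,680,20):
        q=g[(g[:,0]>=a)&(g[:,0]<a+20)]
        if len(q): print(a+10,len(q),np.round([q[:,1].mean(),q[:,1].min(),q[:,1].max(),q[:,2].mean()],1).tolist())
E
```

```text
top post [634.14777076  99.65658196 129.67486484] [617.50392579  83.29086079 122.94222345] [652.17316604 117.36008997 134.47849662]
 block ((616.801513671875, 46.45379638671875), (139.49783325195312, 110.7720947265625), 61.35643005371094)
 red [382.86055343 325.99715424  65.74080412] [363.52164407 314.30539036  60.87825962] [401.35138285 337.81532372  70.45100631]
 black 438 [500.60615235 316.7364378   65.43592679] [404.29639918 291.69884916  58.59284826] [699.75031986 336.32086785  73.83103852]
370 52 [325.3, 314.1, 337.8, 65.4]
390 59 [324.9, 312.9, 342.9, 65.3]
410 60 [324.1, 312.3, 348.9, 65.2]
430 61 [322.0, 310.2, 334.5, 65.4]
450 53 [321.2, 309.0, 335.2, 65.9]
470 57 [319.5, 308.5, 333.2, 65.6]
490 62 [318.4, 306.8, 331.0, 65.3]
510 58 [317.4, 305.6, 328.9, 65.5]
530 55 [316.2, 304.2, 329.9, 65.2]
550 63 [314.7, 292.9, 340.7, 65.3]
570 50 [314.6, 302.6, 341.2, 65.7]
590 41 [313.6, 304.3, 325.4, 64.3]
610 71 [310.4, 290.6, 332.8, 67.1]
630 91 [310.1, 290.9, 330.6, 69.4]
650 55 [309.9, 289.1, 330.7, 67.6]
side post [630.76078341 103.95034875 129.44475521] [614.66129407  83.06517
[... 1277 characters left out ...]
r)
    fx = function(np.copy(x), *(wrapper_args + args))
  File "fit.py", line 25, in cost
    return sum(((model(n,box(p[0],p[1],th),*win[n])-obs[n])**2).sum() for n in use)
  File "fit.py", line 25, in <genexpr>
    return sum(((model(n,box(p[0],p[1],th),*win[n])-obs[n])**2).sum() for n in use)
                 ~~~~~^^^^^^^^^^^^^^^^^^^^^^^^^^^^^
  File "fit.py", line 11, in model
    q=np.array([pix(n,p) for p in P]); hull=cv2.convexHull((((q-[x0,y0]+.5)*k)).astype(np.float32))
                ~~~^^^^^
  File "h.py", line 22, in pix
    m=ctrl.camera_model(name);K=np.array(m["camera_matrix"]);p=rot(m).T@(np.array(X)-np.array(m["eye"]))
ValueError: time passes only in moves, steps and waits
```

```bash
sed -i 's/^from bench import ctrl/from bench import ctrl\nfrom functools import lru_cache/; s/ctrl.camera_model(name)/cam(name)/; ' h.py; sed -i '/^def proj/,+1d' h.py; sed -i '/^from functools/a @lru_cache\ndef cam(n): return ctrl.camera_model(n)' h.py; python3 fit.py
```

```text
('top',) [[3.5, 30.0, 586.2, 30.4], [3.6, 36.0, 586.2, 30.3], [3.6, 33.0, 586.1, 30.9], [4.0, 39.0, 586.5, 30.3], [4.1, 27.0, 586.3, 30.3], [4.5, 24.0, 586.4, 30.5]] [ 14.4  81.  585.7  30.8]
('side',) [[19.5, 36.0, 586.2, 30.9], [19.9, 39.0, 586.2, 31.0], [20.3, 33.0, 586.0, 30.8], [21.2, 42.0, 586.5, 30.5], [21.3, 30.0, 585.9, 30.7], [22.6, 27.0, 586.2, 31.1]] [ 37.2  81.  586.5  30.5]
('top', 'side') [[23.2, 36.0, 586.3, 30.9], [23.9, 39.0, 586.4, 30.7], [24.2, 33.0, 586.1, 30.6], [25.0, 30.0, 586.2, 30.8], [25.9, 42.0, 586.4, 31.0], [27.0, 27.0, 586.3, 30.4]] [ 51.5  81.  586.1  31.1]
```

apply_moves:
  dp:
    - [0.08,0.06,0]
    - [0.08,0.06,0]
    - [0.08,0.06,0]
    - [0.08,0.06,0]
    - [0.08,0.06,0]
  roll: [0.0493,0.0493,0.0493,0.0493,0.0493]
  fingers: [100,100,100,100,100]

```text
time: 1.42
ee_pos: [415.2, -393.0, 231.5]
ee_rot: [180.0, 0.0, 61.5]
ft_force: [-0.0, -0.1, -0.1]
opening: 1.0
finger_force: 0.0
```

apply_moves:
  dp:
    - [0.04,0.09,0]
    - [0.04,0.09,0]
    - [0.04,0.09,0]
    - [0.04,0.09,0]
    - [0.04,0.09,0]
  roll: [0.0493,0.0493,0.0493,0.0493,0.0493]
  fingers: [100,100,100,100,100]

```text
time: 2.05
ee_pos: [534.3, -122.5, 231.6]
ee_rot: [180.0, 0.0, 105.9]
ft_force: [0.6, -0.6, 0.0]
opening: 0.999
finger_force: 0.0
```

apply_moves:
  dp:
    - [0,0.1,0]
    - [0,0.1,0]
    - [0,0.1,0]
    - [0,0.1,0]
    - [0,0.1,0]
  roll: [0.0493,0.0493,0.0493,0.0493,0.0493]
  fingers: [100,100,100,100,100]

```text
time: 2.68
ee_pos: [533.6, 177.7, 231.6]
ee_rot: [180.0, 0.0, 150.2]
ft_force: [0.9, 0.0, -0.5]
opening: 0.995
finger_force: 0.0
```

apply_moves:
  dp:
    - [-0.029,0.081,-0.05]
    - [-0.029,0.081,-0.05]
    - [-0.0288,0.08,-0.05]
    - [0,0,-0.05]
    - [0,0,0]
  roll: [0.0493,0.0493,0.0493,0,0]
  fingers: [100,100,100,100,100]

```text
time: 3.3
ee_pos: [479.8, 320.7, 109.0]
ee_rot: [-179.9, -0.2, 176.6]
ft_force: [0.2, 0.2, 0.1]
opening: 0.998
finger_force: 0.0
```

```bash
python3 - <<'E'
from h import *
s=ctrl.sense();print(s["ee_pos"],s["ee_rot"])
t=[]
for n,c in(("top",(177,180)),("side",(205,235))):
    im,d=ctrl.get_image(n);np.savez(n+"1.npz",im=im,d=d)
    im=im.copy()
    p=pix(n,s["ee_pos"]);q=pix(n,[479.8,320.7,66]);print(n,p,q)
    for z,col in((p,(255,255,0)),(q,(0,255,255))): im[int(round(z[1])),int(round(z[0]))]=col
    x,y=c;t.append(cv2.resize(im[y-75:y+75,x-50:x+50,::-1],(400,600),interpolation=cv2.INTER_NEAREST))
cv2.imwrite("pics/c2.png",np.hstack(t))
E
```

```text
[479.75714544 320.6792437  108.99294466] [-179.89621248   -0.22710859  176.61388783]
top [170.35138469 183.45821846] [174.07957514 185.38625879]
side [209.93454875 242.75668282] [211.75236841 253.26874331]
```

View pics/c2.png

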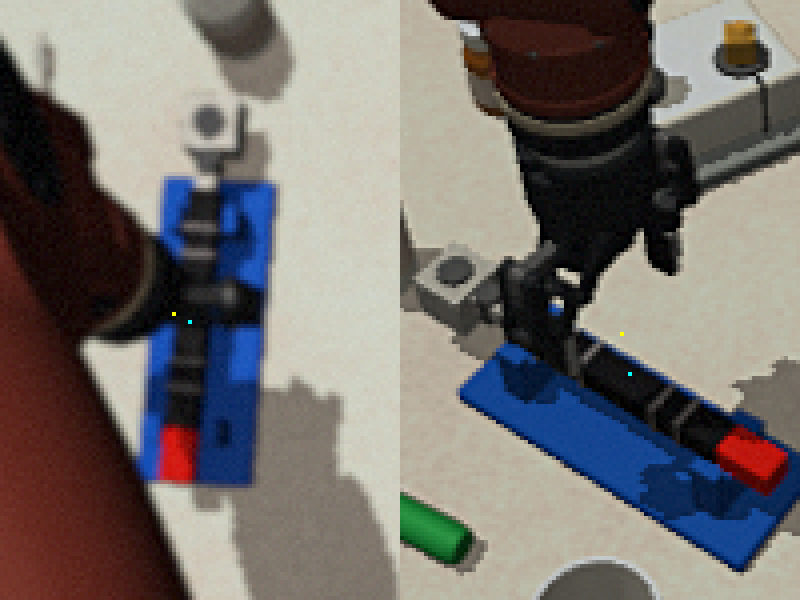

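The crop shows the open fingers straddling the black grip; the midpoint of their tips, about (209,239) in the side view, matches the projected TCP (yellow dot). I descend and grip.

apply_moves:
  dp:
    - [0.003,0.001,-0.05]
    - [0,0,-0.05]
    - [0,0,-0.025]
    - [0,0,0]
    - [0,0,0]
  roll: [0,0,0,0,0]
  fingers: [100,100,100,100,20]
  grip_force: 80

```text
time: 4.03
ee_pos: [484.6, 321.7, 38.1]
ee_rot: [179.9, 0.1, 176.5]
ft_force: [0.5, 0.4, 0.2]
opening: 0.815
finger_force: 0.0
```

apply_moves:
  dp:
    - [0,0,0]
    - [0,0,0]
    - [0,0,0]
    - [0,0,0]
    - [0,0,0]
  roll: [0,0,0,0,0]
  fingers: [10,0,0,0,0]

```text
time: 4.65
ee_pos: [483.9, 321.8, 37.1]
ee_rot: [180.0, 0.1, 176.6]
ft_force: [0.2, 0.5, 6.1]
opening: 0.269
finger_force: 79.6
```

apply_moves:
  dp:
    - [0,0,0.02]
    - [0,0,0.04]
    - [0,0,0.06]
    - [0,0,0.06]
    - [0,0,0.03]
  roll: [0,0,0,0,0]
  fingers: [0,0,0,0,0]

```text
time: 5.28
ee_pos: [484.0, 321.7, 164.4]
ee_rot: [180.0, 0.1, 176.6]
ft_force: [0.3, 0.0, -5.5]
opening: 0.263
finger_force: 78.7
```

apply_moves:
  dp:
    - [0,-0.09,0]
    - [0,-0.1,0]
    - [0,-0.1,0]
    - [0,-0.1,0]
    - [0,-0.1,0]
  roll: [0.02,0.03,0.03,0.03,0.03]
  fingers: [0,0,0,0,0]

```text
time: 5.9
ee_pos: [482.7, 25.8, 161.6]
ee_rot: [180.0, -0.0, -158.0]
ft_force: [1.8, 0.3, -3.6]
opening: 0.264
finger_force: 79.5
```

apply_moves:
  dp:
    - [-0.01,-0.08,0]
    - [-0.01,-0.05,0]
    - [-0.01,0,0]
    - [0,0,0]
    - [0,0,0]
  roll: [0.03,0.03,0.01,0,0]
  fingers: [0,0,0,0,0]

```text
time: 6.52
ee_pos: [465.5, -49.6, 162.1]
ee_rot: [180.0, -0.0, -145.6]
ft_force: [0.2, 0.2, -3.4]
opening: 0.267
finger_force: 79.7
```

```bash
python3 - <<'E'
from h import *
s=ctrl.sense();print(s["ee_pos"],s["ee_rot"],s["ft_force"],s["torque"])
t=[]
for n in("top","side"):
    im,d=ctrl.get_image(n);np.savez(n+"2.npz",im=im,d=d)
    t.append(cv2.resize(im[60:280,150:350,::-1],(400,440),interpolation=cv2.INTER_CUBIC))
    for k in("socket","bolt_top"): print(n,k,[(round(r["conf"],2),np.round(r["xy"],1).tolist()) for r in ctrl.tip_of(k,n)][:3])
cv2.imwrite("pics/c3.png",np.hstack(t))
E
```

```text
[465.49913497 -49.59925251 162.13282596] [ 1.79971243e+02 -4.62352837e-05 -1.45619255e+02] [ 0.22401618  0.15505333 -3.39151805] [0.01063044 0.00656913 0.01670674]
top socket [(0.83, [273.6, 139.7]), (0.37, [373.7, 203.7])]
top bolt_top [(0.54, [272.6, 147.9]), (0.41, [158.9, 296.5])]
side socket [(0.53, [238.8, 142.1])]
side bolt_top [(0.61, [236.6, 167.2]), (0.5, [323.3, 311.8]), (0.46, [287.5, 144.0])]
```

View pics/c3.png

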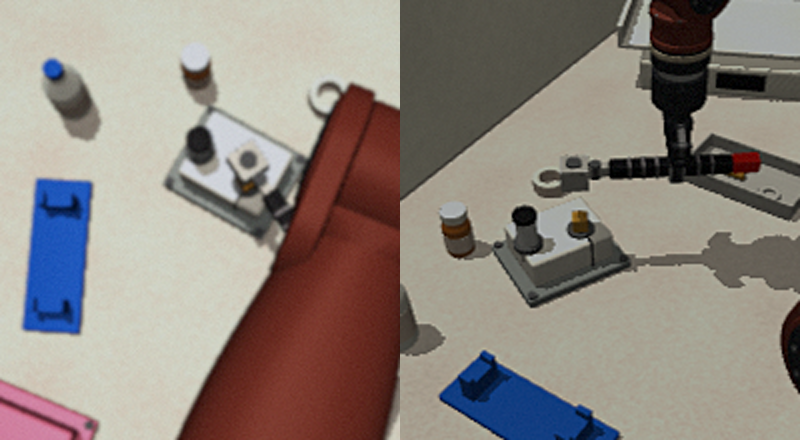

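The wrench is held level at about 0.35 kg. In the side view its head is at (238,142), above the bolt at (237,167). Now I compare the socket with the bolt numerically.

```bash
cat > sock.py <<'E'
from h import *
import sys
def head(n,d,ee,yaw,dz=(26,42)):
    # points of head top face in wrench frame rel. to TCP
    P=cloud(n,d).reshape(-1,3); psi=np.radians(yaw+180); u=np.array([np.cos(psi),np.sin(psi)]);v=np.array([-u[1],u[0]])
    q=P[:,:2]-ee[:2]; L=np.stack([q@u,q@v,P[:,2]-ee[2]],1)
    s=L[(L[:,0]>105)&(L[:,0]<195)&(abs(L[:,1])<45)&(L[:,2]>dz[0])&(L[:,2]<dz[1])]
    return s
if __name__=="__main__":
    k=sys.argv[1]; ss=ctrl.sense(); ee=ss["ee_pos"];yaw=ss["ee_rot"][2]
    for n in("top","side"):
        d=np.load(n+k+".npz")["d"]; s=head(n,d,ee,yaw)
        h=s[(s[:,0]>126)]
        lo,hi=np.percentile(h,3,0),np.percentile(h,97,0)
        print(n,len(h),"mean",h.mean(0).round(1),"mid",((lo+hi)/2).round(1),"ext",(hi-lo).round(1),cv2.minAreaRect(h[:,:2].astype(np.float32)))
E
python3 sock.py 2
```

```text
top 249 mean [147.1  -0.6  31.3] mid [147.3  -0.8  31.8] ext [38.9 38.9  7.8] ((147.13832092285156, -1.0332355499267578), (41.830726623535156, 41.1295280456543), 1.0435024499893188)
side 144 mean [147.2   5.8  31.8] mid [146.9   2.4  31.2] ext [39.6 39.6  9. ] ((146.70217895507812, 1.0407886505126953), (46.30473327636719, 40.399696350097656), 89.85909271240234)
```

apply_moves:
  dp:
    - [-0.0005,-0.005,-0.03]
    - [0,0,-0.03]
    - [0,0,-0.02]
    - [0,0,-0.015]
    - [0,0,0]
  roll: [0,0,0,0,0]
  fingers: [0,0,0,0,0]

```text
time: 7.45
ee_pos: [464.7, -53.3, 104.5]
ee_rot: [179.9, -0.0, -145.6]
ft_force: [-0.0, 0.1, -4.3]
opening: 0.268
finger_force: 79.7
```

```bash
python3 - <<'E'
from h import *
s=ctrl.sense();print(s["ee_pos"],s["ee_rot"],s["ft_force"])
t=[]
for n,c in(("top",(273,148)),("side",(240,165))):
    im,d=ctrl.get_image(n);np.savez(n+"3.npz",im=im,d=d)
    x,y=c;t.append(cv2.resize(im[y-30:y+30,x-40:x+40,::-1],(400,300),interpolation=cv2.INTER_CUBIC))
cv2.imwrite("pics/c4.png",np.hstack(t))
E
python3 sock.py 3
```

```text
[464.73043655 -53.33289128 104.54641992] [ 1.79934411e+02 -3.56232839e-02 -1.45637484e+02] [-0.03895134  0.08636033 -4.27214401]
top 211 mean [146.5  -0.8  30.4] mid [146.5  -0.9  30.6] ext [39.1 38.6  8.2] ((146.71888732910156, -0.9173183441162109), (40.867645263671875, 41.34934997558594), 89.03349304199219)
side 134 mean [146.9   4.5  31.8] mid [147.4   2.6  31.8] ext [38.8 39.8  7.1] ((147.59423828125, 1.0446891784667969), (45.84013748168945, 39.37696075439453), 88.77428436279297)
```

View pics/c4.png

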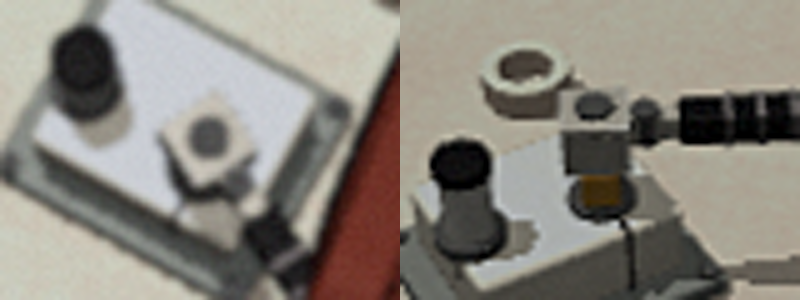

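```bash
python3 - <<'E'
from h import *
s=ctrl.sense();ee=s["ee_pos"];psi=np.radians(s["ee_rot"][2]+180);u=np.array([np.cos(psi),np.sin(psi)]);v=np.array([-u[1],u[0]])
im=np.load("side3.npz")["im"].astype(float)
b=np.array([586.2,30.7]);h=ee[:2]+147*u
for nm,c,w,z in(("bolt",b,12,86),("bolt",b,12,92),("head",h,20.5,108),("head",h,20.5,118)):
    L=pix("side",[*(c+w*u+w*v),z]);R=pix("side",[*(c-w*u+w*v),z]);print(nm,z,"pred L,R",L.round(1),R.round(1))
for r in range(152,178,2):
    row=im[r,226:262]; print(r,(row[:,0]).astype(int).tolist() if r<166 else (row[:,0]-row[:,2]).astype(int).tolist())
E
```

```text
bolt 86 pred L,R [235.6 172. ] [243.4 171.7]
bolt 92 pred L,R [235.5 170.5] [243.3 170.2]
head 108 pred L,R [232.4 168.2] [246.1 167.5]
head 118 pred L,R [232.2 165.6] [245.9 165. ]
152 [182, 185, 177, 147, 120, 65, 58, 72, 90, 109, 117, 150, 169, 166, 164, 163, 162, 155, 153, 163, 173, 172, 172, 172, 172, 171, 171, 171, 172, 173, 174, 174, 174, 174, 175, 174]
154 [80, 75, 66, 68, 65, 91, 143, 154, 147, 115, 69, 62, 64, 59, 64, 83, 123, 145, 147, 166, 182, 170, 124, 138, 163, 180, 175, 173, 177, 165, 98, 79, 77, 65, 69, 67]
156 [74, 71, 72, 70, 64, 91, 140, 153, 132, 46, 59, 62, 65, 65, 63, 56, 48, 100, 152, 140, 78, 53, 59, 59, 58, 90, 142, 153, 146, 91, 0, 6, 7, 18, 9, 16]
158 [63, 70, 71, 74, 91, 117, 157, 149, 151, 123, 16, 16, 21, 32, 20, 83, 148, 148, 151, 153, 98, 34, 36, 35, 29, 53, 99, 141, 140, 123, 3, 17, 18, 24, 23, 21]
160 [178, 174, 176, 176, 175, 174, 162, 154, 159, 159, 162, 167, 166, 169, 165, 163, 167, 164, 170, 152, 28, 47, 20, 15, 30, 45, 54, 50, 53, 49, 0, 2, 4, 5, 5, 2]
162 [172, 173, 166, 162, 174, 163, 92, 42, 48, 57, 55, 51, 37, 38, 51, 69, 52, 40, 49, 69, 54
[... 351 characters left out ...]
, 17]
168 [2, 2, 1, 0, 0, 0, 0, 6, 5, 5, 5, 4, 3, 4, 3, 4, 5, 5, 7, 2, 1, 4, 18, 19, 23, 24, 28, 26, 23, 20, 20, 19, 22, 21, 20, 19]
170 [-3, 0, -1, 0, 3, -2, -1, -1, -2, 7, 45, 66, 65, 59, 60, 56, 55, 41, 2, 5, 13, 11, 10, 11, 16, 23, 25, 26, 22, 21, 21, 22, 18, 20, 21, 23]
172 [-2, -2, -4, -3, -2, -1, -2, -2, 0, 3, 26, 49, 44, 46, 45, 49, 46, 41, 9, -2, 4, 11, 12, 14, 11, 14, 24, 27, 25, 24, 20, 21, 21, 23, 24, 24]
174 [-2, -5, -1, -1, 0, 1, 1, 3, 3, 7, 30, 47, 45, 42, 47, 48, 49, 41, 8, -4, 0, 6, 14, 13, 12, 12, 12, 14, 19, 24, 25, 24, 24, 24, 24, 22]
176 [-4, -4, -2, -2, 0, -2, -2, -5, 2, -1, 3, 19, 15, 12, 8, 4, 6, 1, 0, -2, 4, 13, 13, 13, 13, 13, 14, 13, 13, 22, 27, 27, 24, 25, 24, 24]
```

apply_moves:
  dp:
    - [-0.0012,0.0018,0]
    - [0,0,-0.005]
    - [0,0,-0.005]
    - [0,0,-0.005]
    - [0,0,0]
  roll: [0,0,0,0,0]
  fingers: [0,0,0,0,0]

```text
time: 8.18
ee_pos: [464.2, -52.3, 95.9]
ee_rot: [180.0, -0.0, -145.6]
ft_force: [0.8, -0.3, -5.0]
opening: 0.266
finger_force: 79.7
```

apply_moves:
  dp:
    - [0,0,-0.005]
    - [0,0,-0.005]
    - [0,0,-0.003]
    - [0,0,0]
    - [0,0,0]
  roll: [0,0,0,0,0]
  fingers: [0,0,0,0,0]

```text
time: 8.8
ee_pos: [464.5, -52.4, 88.6]
ee_rot: [180.0, 0.0, -145.6]
ft_force: [0.0, 0.3, -4.0]
opening: 0.266
finger_force: 79.7
```

apply_moves:
  dp:
    - [0,0,-0.005]
    - [0,0,-0.005]
    - [0,0,-0.004]
    - [0,0,-0.002]
    - [0,0,0]
  roll: [0,0,0,0,0]
  fingers: [0,0,0,0,0]

```text
time: 9.43
ee_pos: [464.4, -52.4, 78.8]
ee_rot: [180.0, -0.0, -145.6]
ft_force: [0.6, -0.2, -5.2]
opening: 0.268
finger_force: 79.7
```

apply_moves:
  dp:
    - [0,0,-0.002]
    - [0,0,-0.002]
    - [0,0,0]
    - [0,0,0]
  roll: [0,0,0,0]
  fingers: [0,0,0,0]

```text
time: 9.93
ee_pos: [464.4, -52.4, 76.5]
ee_rot: [180.0, -0.0, -145.6]
ft_force: [0.3, -1.0, -4.6]
opening: 0.266
finger_force: 79.7
```

```bash
cat > plan.py <<'E'
from h import *
import sys
# rotate about pivot (ahead L mm of TCP along wrench) by deg each, n rows: print scaled dps
s=ctrl.sense();ee=s["ee_pos"];yaw=s["ee_rot"][2]
print(ee.round(1),round(yaw,2),s["ft_force"].round(1),s["torque"].round(2))
L=float(sys.argv[1]);st=float(sys.argv[2]);n=int(sys.argv[3])
psi=np.radians(yaw+180); C=ee[:2]+L*np.array([np.cos(psi),np.sin(psi)])
if len(sys.argv)>4: C=np.array([float(sys.argv[4]),float(sys.argv[5])])
print("pivot",C.round(1)); P=[C-L*np.array([np.cos(psi+np.radians(st*k)),np.sin(psi+np.radians(st*k))]) for k in range(n+1)]
print((np.diff(P,axis=0)/600).round(4).tolist(),round(st/180,4), "f tangential:",(s["ft_force"][:2]@np.array([-np.sin(psi),np.cos(psi)])).round(2))
E
python3 plan.py 147 -2 10
```

```text
[464.4 -52.4  76.5] -145.64 [ 0.3 -1.  -4.6] [0.05 0.02 0.04]
pivot [585.8  30.5]
[[-0.0047, 0.0071], [-0.0045, 0.0073], [-0.0042, 0.0075], [-0.0039, 0.0076], [-0.0037, 0.0077], [-0.0034, 0.0079], [-0.0031, 0.008], [-0.0028, 0.0081], [-0.0026, 0.0082], [-0.0023, 0.0082]] -0.0111 f tangential: -1.01
```

apply_moves:
  dp:
    - [-0.0047,0.0071,0]
    - [-0.0045,0.0073,0]
    - [-0.0042,0.0075,0]
    - [-0.0039,0.0076,0]
    - [-0.0037,0.0077,0]
  roll: [-0.0111,-0.0111,-0.0111,-0.0111,-0.0111]
  fingers: [0,0,0,0,0]

```text
time: 10.55
ee_pos: [450.7, -29.9, 76.2]
ee_rot: [179.9, -0.1, -155.7]
ft_force: [-4.3, -1.9, -2.1]
opening: 0.265
finger_force: 79.9
```

apply_moves:
  dp:
    - [-0.0034,0.0079,0]
    - [-0.0031,0.008,0]
    - [-0.0028,0.0081,0]
    - [-0.0026,0.0082,0]
    - [-0.0023,0.0082,0]
  roll: [-0.0111,-0.0111,-0.0111,-0.0111,-0.0111]
  fingers: [0,0,0,0,0]

```text
time: 11.18
ee_pos: [442.1, -5.8, 76.2]
ee_rot: [180.0, -0.1, -165.7]
ft_force: [-5.9, -1.1, -2.1]
opening: 0.267
finger_force: 79.8
```

```bash
python3 plan.py 147 -1.5 5 585.8 30.5
```

```text
[442.1  -5.8  76.2] -165.66 [-5.9 -1.1 -2.1] [-0.22  1.    0.41]
pivot [585.8  30.5]
[[-0.0015, 0.0062], [-0.0013, 0.0063], [-0.0012, 0.0063], [-0.001, 0.0063], [-0.0008, 0.0064]] -0.0083 f tangential: 0.42
```

apply_moves:
  dp:
    - [-0.003,0.0058,0]
    - [-0.0013,0.0063,0]
    - [-0.0012,0.0063,0]
    - [-0.001,0.0063,0]
    - [-0.0008,0.0064,0]
  roll: [-0.0083,-0.0083,-0.0083,-0.0083,-0.0083]
  fingers: [0,0,0,0,0]

```text
time: 11.8
ee_pos: [438.5, 13.1, 76.4]
ee_rot: [180.0, -0.1, -173.2]
ft_force: [-5.8, 0.2, -2.3]
opening: 0.261
finger_force: 79.7
```

```bash
python3 plan.py 147 -1 5 584.8 30.3
```

```text
[438.5  13.1  76.4] -173.18 [-5.8  0.2 -2.3] [-0.08  1.09  0.46]
pivot [584.8  30.3]
[[-0.0005, 0.0042], [-0.0004, 0.0043], [-0.0003, 0.0043], [-0.0002, 0.0043], [-0.0002, 0.0043]] -0.0056 f tangential: 0.86
```

apply_moves:
  dp:
    - [-0.0025,0.0039,0]
    - [-0.0004,0.0043,0]
    - [-0.0003,0.0043,0]
    - [-0.0002,0.0043,0]
    - [-0.0002,0.0043,0]
  roll: [-0.0056,-0.0056,-0.0056,-0.0056,-0.0056]
  fingers: [0,0,0,0,0]

```text
time: 12.42
ee_pos: [437.2, 25.6, 76.7]
ee_rot: [180.0, 0.1, -178.2]
ft_force: [4.3, 1.6, -7.1]
opening: 0.267
finger_force: 79.5
```

```bash
python3 plan.py 147 -1 5 583.5 30.1
```

```text
[437.2  25.6  76.7] -178.18 [ 4.3  1.6 -7.1] [ 0.43 -0.72  0.64]
pivot [583.5  30.1]
[[-0.0001, 0.0043], [-0.0, 0.0043], [0.0001, 0.0043], [0.0001, 0.0043], [0.0002, 0.0043]] -0.0056 f tangential: 1.48
```

apply_moves:
  dp:
    - [0.0009,0.0035,0]
    - [0,0.0035,0]
    - [0.0001,0.0035,0]
  roll: [-0.0045,-0.0045,-0.0045]
  fingers: [0,0,0]

```text
time: 12.8
ee_pos: [437.2, 31.9, 76.5]
ee_rot: [180.0, -0.0, 179.4]
ft_force: [1.1, 1.2, -5.2]
opening: 0.266
finger_force: 79.6
```

```bash
python3 plan.py 147 -1 5 584.2 30.3
```

```text
[437.2  31.9  76.5] 179.39 [ 1.1  1.2 -5.2] [ 0.35 -0.02  0.54]
pivot [584.2  30.3]
[[0.0001, 0.0043], [0.0002, 0.0043], [0.0002, 0.0043], [0.0003, 0.0043], [0.0004, 0.0043]] -0.0056 f tangential: 1.22
```

apply_moves:
  dp:
    - [0.0001,0.0055,0]
    - [0.0002,0.0043,0]
    - [0.0002,0.0043,0]
    - [0.0003,0.0043,0]
    - [0.0004,0.0043,0]
  roll: [-0.0056,-0.0056,-0.0056,-0.0056,-0.0056]
  fingers: [0,0,0,0,0]

```text
time: 13.42
ee_pos: [437.9, 45.5, 76.4]
ee_rot: [-180.0, -0.0, 174.3]
ft_force: [-2.2, -0.9, -4.5]
opening: 0.265
finger_force: 79.6
```

```bash
cat >> plan.py <<'E'
print("bolt torque",s["torque"][2]-0.147*(s["ft_force"][:2]@np.array([-np.sin(psi),np.cos(psi)])), "axial",s["ft_force"][:2]@np.array([np.cos(psi),np.sin(psi)]))
E
python3 plan.py 147 -1 5 584.2 30.8
```

```text
[437.9  45.5  76.4] 174.32 [-2.2 -0.9 -4.5] [-0.12  0.44  0.2 ]
pivot [584.2  30.8]
[[0.0005, 0.0043], [0.0005, 0.0042], [0.0006, 0.0042], [0.0007, 0.0042], [0.0008, 0.0042]] -0.0056 f tangential: -1.16
bolt torque 0.37174585344233707 axial -2.1367859423847033
```

apply_moves:
  dp:
    - [-0.0002,0.0043,0]
    - [0.0005,0.0042,0]
    - [0.0006,0.0042,0]
    - [0.0007,0.0042,0]
    - [0.0008,0.0042,0]
  roll: [-0.0056,-0.0056,-0.0056,-0.0056,-0.0056]
  fingers: [0,0,0,0,0]

```text
time: 14.05
ee_pos: [439.7, 58.2, 76.6]
ee_rot: [180.0, 0.0, 169.3]
ft_force: [0.6, -0.6, -4.9]
opening: 0.271
finger_force: 79.5
```

```bash
python3 plan.py 147 -1 5 584.2 30.8
```

```text
[439.7  58.2  76.6] 169.3 [ 0.6 -0.6 -4.9] [-0.05 -0.04  0.38]
pivot [584.2  30.8]
[[0.0008, 0.0042], [0.0009, 0.0042], [0.001, 0.0042], [0.001, 0.0041], [0.0011, 0.0041]] -0.0056 f tangential: -0.51
bolt torque 0.45657692264350347 axial 0.6963007956520785
```

apply_moves:
  dp:
    - [0.0008,0.0042,0]
    - [0.0009,0.0042,0]
    - [0.001,0.0042,0]
  roll: [-0.0056,-0.0056,-0.0056]
  fingers: [0,0,0]

```text
time: 14.42
ee_pos: [441.3, 65.8, 76.6]
ee_rot: [180.0, 0.0, 166.3]
ft_force: [1.0, 0.3, -4.6]
opening: 0.265
finger_force: 79.5
```

```bash
python3 plan.py 147 -1 5 584.2 30.8
```

```text
[441.3  65.8  76.6] 166.28 [ 1.   0.3 -4.6] [-0.05 -0.09  0.43]
pivot [584.2  30.8]
[[0.0011, 0.0041], [0.0011, 0.0041], [0.0012, 0.0041], [0.0013, 0.0041], [0.0013, 0.0041]] -0.0056 f tangential: 0.55
bolt torque 0.35229102695608144 axial 0.8859197485898642
```

apply_moves:
  dp:
    - [0.0011,0.0041,0]
    - [0.0011,0.0041,0]
    - [0.0012,0.0041,0]
  roll: [-0.0056,-0.0056,-0.0056]
  fingers: [0,0,0]

```text
time: 14.8
ee_pos: [443.2, 72.9, 76.5]
ee_rot: [-180.0, 0.0, 163.3]
ft_force: [-0.0, -2.3, -5.0]
opening: 0.268
finger_force: 79.7
```

```bash
python3 plan.py 147 -1 5 584.2 30.8
```

```text
[443.2  72.9  76.5] 163.26 [-0.  -2.3 -5. ] [-0.57  0.14  0.66]
pivot [584.2  30.8]
[[0.0013, 0.0041], [0.0013, 0.0041], [0.0014, 0.004], [0.0015, 0.004], [0.0015, 0.004]] -0.0056 f tangential: -2.19
bolt torque 0.9781210920409462 axial 0.6324184999532234
```

```bash
python3 plan.py 117 -1.2 9
```

```text
[443.2  72.9  76.5] 163.26 [-0.  -2.3 -5. ] [-0.57  0.14  0.66]
pivot [555.2  39.2]
[[0.0012, 0.0039], [0.0013, 0.0039], [0.0014, 0.0038], [0.0015, 0.0038], [0.0015, 0.0038], [0.0016, 0.0037], [0.0017, 0.0037], [0.0018, 0.0037], [0.0019, 0.0036]] -0.0067 f tangential: -2.19
bolt torque 0.9781210920409462 axial 0.6324184999532234
```

apply_moves:
  dp:
    - [0.0012,0.0039,0]
    - [0.0013,0.0039,0]
    - [0.0014,0.0038,0]
  roll: [-0.0067,-0.0067,-0.0067]
  fingers: [0,0,0]

```text
time: 15.18
ee_pos: [445.5, 80.1, 76.5]
ee_rot: [-180.0, -0.0, 159.6]
ft_force: [0.4, -2.4, -4.2]
opening: 0.269
finger_force: 79.8
```

```bash
python3 plan.py 117 -1.2 6
```

```text
[445.5  80.1  76.5] 159.63 [ 0.4 -2.4 -4.2] [-0.49  0.16  0.9 ]
pivot [555.2  39.3]
[[0.0015, 0.0038], [0.0015, 0.0038], [0.0016, 0.0037], [0.0017, 0.0037], [0.0018, 0.0037], [0.0019, 0.0036]] -0.0067 f tangential: -2.13
bolt torque 1.218430090019507 axial 1.2257904272699645
```

apply_moves:
  dp:
    - [0.0015,0.0038,0]
    - [0.0015,0.0038,0]
    - [0.0016,0.0037,0]
  roll: [-0.0067,-0.0067,-0.0067]
  fingers: [0,0,0]

```text
time: 15.55
ee_pos: [448.2, 86.9, 76.5]
ee_rot: [180.0, -0.0, 156.0]
ft_force: [-1.5, -2.3, -4.3]
opening: 0.266
finger_force: 79.9
```

```bash
python3 plan.py 117 -1.2 6
python3 - <<'E'
from h import *
for n in("top","side"):
    im,d=ctrl.get_image(n);np.savez(n+"4.npz",im=im,d=d)
E
python3 sock.py 4
```

```text
[448.2  86.9  76.5] 156.01 [-1.5 -2.3 -4.3] [-0.42  0.35  0.91]
pivot [555.1  39.3]
[[0.0017, 0.0037], [0.0018, 0.0037], [0.0019, 0.0036], [0.0019, 0.0036], [0.002, 0.0036], [0.0021, 0.0035]] -0.0067 f tangential: -2.71
bolt torque 1.3127181581335896 axial -0.4243743726457169
top 17 mean [155.5  15.6  30.4] mid [148.3   5.7  30.7] ext [41.1 38.7  4.5] ((156.33700561523438, 11.754766464233398), (32.446502685546875, 49.16150665283203), 57.500308990478516)
side 128 mean [144.4   6.   31.8] mid [146.1   5.3  31. ] ext [38.5 40.2  9.3] ((147.49632263183594, 5.121774673461914), (42.2607307434082, 42.66783905029297), 4.130884647369385)
```

apply_moves:
  dp:
    - [0.0017,0.0037,0]
    - [0.0018,0.0037,0]
    - [0,0,0]
    - [0,0,0]
  roll: [-0.0067,-0.0067,0,0]
  fingers: [0,0,0,0]

```text
time: 16.15
ee_pos: [450.2, 91.2, 76.4]
ee_rot: [180.0, -0.0, 153.7]
ft_force: [-3.4, -1.8, -4.0]
opening: 0.266
finger_force: 80.0
```

```bash
python3 plan.py 117 1.5 8
python3 - <<'E'
from h import *
for n in("top","side"):
    im,d=ctrl.get_image(n);np.savez(n+"5.npz",im=im,d=d)
E
python3 sock.py 5
```

```text
[450.2  91.2  76.4] 153.68 [-3.4 -1.8 -4. ] [-0.28  0.61  0.99]
pivot [555.1  39.3]
[[-0.0022, -0.0046], [-0.0021, -0.0047], [-0.002, -0.0047], [-0.0018, -0.0048], [-0.0017, -0.0048], [-0.0016, -0.0049], [-0.0015, -0.0049], [-0.0013, -0.0049]] 0.0083 f tangential: -3.12
bolt torque 1.4478337618083819 axial -2.2616962532228553
top 17 mean [164.   -8.6  31.2] mid [162.9  -7.6  31. ] ext [14.3 10.4  5.2] ((163.1267547607422, -9.362146377563477), (17.67619514465332, 8.53584098815918), 26.225019454956055)
side 128 mean [144.6   7.5  31.7] mid [146.1   6.7  31.1] ext [37.5 39.9  9.4] ((145.95001220703125, 6.142860412597656), (39.4151611328125, 42.8001823425293), 7.032312870025635)
```

Torque has plateaued at the joint, and the head is bent about 0.14 rad against the handle, so it has clicked. I ease off now.

apply_moves:
  dp:
    - [-0.0022,-0.0046,0]
    - [-0.0021,-0.0047,0]
    - [-0.002,-0.0047,0]
    - [-0.0018,-0.0048,0]
    - [-0.0017,-0.0048,0]
  roll: [0.0083,0.0083,0.0083,0.0083,0.0083]
  fingers: [0,0,0,0,0]

```text
time: 16.88
ee_pos: [444.5, 76.8, 76.5]
ee_rot: [180.0, 0.0, 161.2]
ft_force: [-3.4, -1.0, -3.6]
opening: 0.268
finger_force: 80.2
```

```bash
python3 plan.py 117 1 4; python3 plan.py 147 1 4 
```

```text
[444.5  76.8  76.5] 161.24 [-3.4 -1.  -3.6] [-0.21  0.62  1.03]
pivot [555.2  39.1]
[[-0.0011, -0.0032], [-0.001, -0.0033], [-0.001, -0.0033], [-0.0009, -0.0033]] 0.0056 f tangential: -2.03
bolt torque 1.3271435938056082 axial -2.8718905397593466
[444.5  76.8  76.5] 161.24 [-3.4 -1.  -3.6] [-0.21  0.62  1.03]
pivot [583.7  29.5]
[[-0.0013, -0.0041], [-0.0013, -0.0041], [-0.0012, -0.0041], [-0.0011, -0.0041]] 0.0056 f tangential: -2.03
bolt torque 1.3271435938056082 axial -2.8718905397593466
```

apply_moves:
  dp:
    - [-0.0016,-0.0034,0]
    - [-0.001,-0.0033,0]
    - [-0.001,-0.0033,0]
  roll: [0.0056,0.0056,0.0056]
  fingers: [0,0,0]

```text
time: 17.25
ee_pos: [442.6, 70.9, 76.6]
ee_rot: [180.0, 0.0, 164.2]
ft_force: [0.0, 0.3, -4.5]
opening: 0.265
finger_force: 79.5
```

```bash
python3 plan.py 147 1 4 
```

```text
[442.6  70.9  76.6] 164.2 [ 0.   0.3 -4.5] [0.05 0.16 0.3 ]
pivot [584.1  30.8]
[[-0.0011, -0.0041], [-0.0011, -0.0041], [-0.001, -0.0042], [-0.0009, -0.0042]] 0.0056 f tangential: 0.34
bolt torque 0.2544340293724509 axial -0.0836127098495097
```

apply_moves:
  dp:
    - [-0.0011,-0.0041,0]
    - [-0.0011,-0.0041,0]
    - [-0.001,-0.0042,0]
    - [-0.0009,-0.0042,0]
  roll: [0.0056,0.0056,0.0056,0.0056]
  fingers: [0,0,0,0]

```text
time: 17.75
ee_pos: [440.0, 60.8, 76.7]
ee_rot: [180.0, 0.0, 168.3]
ft_force: [0.5, -0.1, -3.5]
opening: 0.265
finger_force: 79.7
```

```bash
python3 plan.py 147 1 4 
```

```text
[440.   60.8  76.7] 168.25 [ 0.5 -0.1 -3.5] [ 0.14 -0.1   0.14]
pivot [583.9  30.9]
[[-0.0008, -0.0042], [-0.0008, -0.0042], [-0.0007, -0.0042], [-0.0006, -0.0042]] 0.0056 f tangential: 0.04
bolt torque 0.13680265793459653 axial 0.5429679646033557
```

apply_moves:
  dp:
    - [0,0,0.008]
    - [0,0,0.01]
    - [0,0,0.015]
    - [0,0,0.015]
    - [0,0,0.015]
  roll: [0,0,0,0,0]
  fingers: [0,0,0,0,0]

```text
time: 18.38
ee_pos: [440.0, 61.0, 115.1]
ee_rot: [-180.0, 0.0, 168.2]
ft_force: [0.6, -0.4, -4.4]
opening: 0.265
finger_force: 79.7
```

apply_moves:
  dp:
    - [0,0,0.03]
    - [0,0,0.05]
    - [0,0,0.03]
    - [0,0,0]
    - [0,0,0]
  roll: [0,0,0,0,0]
  fingers: [0,0,0,0,0]

```text
time: 19.0
ee_pos: [439.6, 61.1, 179.5]
ee_rot: [180.0, -0.1, 168.2]
ft_force: [0.3, -0.9, -4.0]
opening: 0.264
finger_force: 79.8
```

```bash
python3 - <<'E'
from h import *
t=[]
for n,c in(("top",(265,148)),("side",(240,150))):
    im,d=ctrl.get_image(n);np.savez(n+"6.npz",im=im,d=d)
    x,y=c;t.append(cv2.resize(im[y-50:y+50,x-55:x+55,::-1],(400,364),interpolation=cv2.INTER_CUBIC))
cv2.imwrite("pics/c5.png",np.hstack(t))
E
python3 sock.py 6; python3 plan.py 147 1 1
```

```text
[439.3  61.1 179.2] 168.19 [-0.2 -0.8 -3.2] [-0.   -0.01 -0.05]
pivot [583.2  31. ]
[[-0.0008, -0.0042]] 0.0056 f tangential: -0.77
bolt torque 0.06279357322905971 axial -0.009809979855141376Traceback (most recent call last):
  File "sock.py", line 14, in <module>
    lo,hi=np.percentile(h,3,0),np.percentile(h,97,0)
          ~~~~~~~~~~~~~^^^^^^^
    return _quantile_unchecked(
        a, q, axis, out, overwrite_input, method, keepdims, weights)
    return _ureduce(a,
                    func=_quantile_ureduce_func,
    ...<5 lines>...
                    overwrite_input=overwrite_input,
                    method=method)
    r = func(a, **kwargs)
    result = _quantile(arr,
                       quantiles=q,
    ...<2 lines>...
                       out=out,
                       weights=wgt)
    slices_having_nans = np.isnan(arr[-1, ...])
                                  ~~~^^^^^^^^^
IndexError: index -1 is out of bounds for axis 0 with size 0
```

View pics/c5.png

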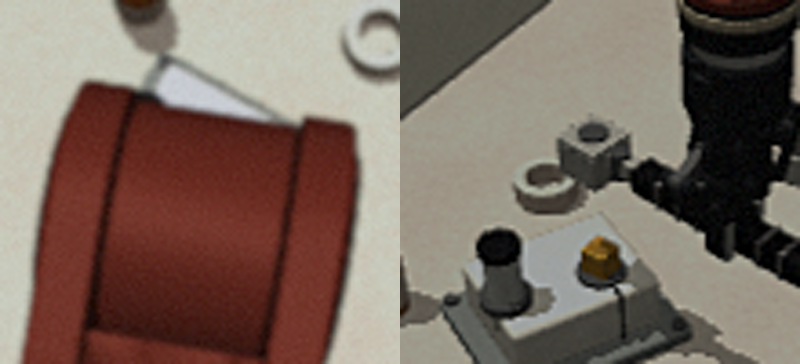

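The side view shows the bare bolt, turned, at (293,162) in the crop, with the wrench clear above it. I carry it back to the rest.

apply_moves:
  dp:
    - [0.0149,0.0869,0]
    - [0.0149,0.0869,0]
    - [0.0149,0.0869,0]
    - [0.0149,0.0869,0]
    - [0.0149,0.0869,0]
  roll: [0.0093,0.0093,0.0093,0.0093,0.0093]
  fingers: [0,0,0,0,0]

```text
time: 19.73
ee_pos: [484.2, 323.4, 179.2]
ee_rot: [-180.0, -0.1, 176.6]
ft_force: [0.4, -0.4, -1.8]
opening: 0.263
finger_force: 80.0
```

apply_moves:
  dp:
    - [0,0,-0.05]
    - [0,0,-0.05]
    - [0,0,-0.05]
    - [0,0,0]
    - [0,0,0]
  roll: [0,0,0,0,0]
  fingers: [0,0,0,0,0]

```text
time: 20.35
ee_pos: [484.9, 321.8, 91.2]
ee_rot: [180.0, 0.0, 176.6]
ft_force: [0.4, -0.5, -3.1]
opening: 0.27
finger_force: 80.3
```

```bash
python3 - <<'E'
from h import *
t=[]
for n,c in(("top",(177,170)),("side",(205,235))):
    im,d=ctrl.get_image(n);np.savez(n+"7.npz",im=im,d=d)
    x,y=c;t.append(cv2.resize(im[y-60:y+75,x-60:x+60,::-1],(400,450),interpolation=cv2.INTER_CUBIC))
cv2.imwrite("pics/c6.png",np.hstack(t))
E
python3 sock.py 7; python3 plan.py 147 1 1
```

```text
top 206 mean [147.   -3.3  30.8] mid [147.2  -2.7  30.8] ext [38.3 38.7  7.9] ((146.39389038085938, -1.9948863983154297), (40.76683807373047, 41.069576263427734), 4.018076419830322)
side 200 mean [144.5   2.3  32.1] mid [146.1   0.9  31.8] ext [39.1 39.5  9.1] ((146.53448486328125, 0.2523078918457031), (42.047401428222656, 42.08302307128906), 86.7236099243164)
[485.5 322.   92. ] 176.56 [ 0.2  0.2 -4.1] [-0.02  0.03  0.01]
pivot [632.3 313.2]
[[-0.0002, -0.0043]] 0.0056 f tangential: 0.17
bolt torque -0.017191647127585124 axial 0.18538875148968803
```

View pics/c6.png

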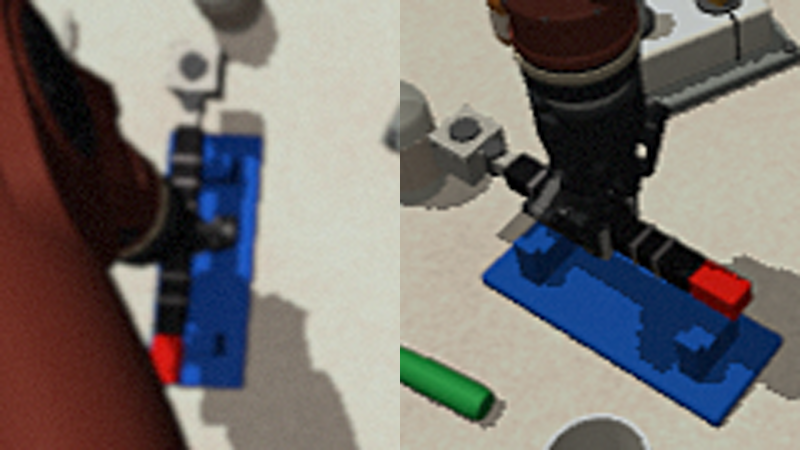

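apply_moves:
  dp:
    - [-0.001,0,-0.03]
    - [0,0,-0.025]
    - [0,0,-0.01]
    - [0,0,0]
  roll: [0,0,0,0]
  fingers: [0,0,0,0]

```text
time: 20.95
ee_pos: [483.4, 321.5, 50.4]
ee_rot: [-180.0, -0.1, 176.6]
ft_force: [0.4, -0.5, -2.2]
opening: 0.268
finger_force: 80.5
```

apply_moves:
  dp:
    - [0,0,-0.005]
    - [0,0,-0.004]
    - [0,0,-0.003]
    - [0,0,-0.003]
    - [0,0,0]
  roll: [0,0,0,0,0]
  fingers: [0,0,0,0,0]

```text
time: 21.58
ee_pos: [483.9, 321.7, 42.2]
ee_rot: [-180.0, -0.0, 176.6]
ft_force: [0.9, -0.0, -4.5]
opening: 0.264
finger_force: 80.5
```

apply_moves:
  dp:
    - [0,0,-0.003]
    - [0,0,-0.002]
    - [0,0,-0.001]
    - [0,0,0]
  roll: [0,0,0,0]
  fingers: [0,0,0,0]

```text
time: 22.08
ee_pos: [484.0, 321.7, 38.7]
ee_rot: [180.0, -0.0, 176.6]
ft_force: [0.1, -0.0, -3.3]
opening: 0.269
finger_force: 80.5
```

apply_moves:
  dp:
    - [0,0,-0.002]
    - [0,0,-0.002]
    - [0,0,0]
    - [0,0,0]
  roll: [0,0,0,0]
  fingers: [0,0,0,0]

```text
time: 22.58
ee_pos: [484.2, 321.8, 37.1]
ee_rot: [180.0, 0.0, 176.6]
ft_force: [-4.3, -1.1, 5.5]
opening: 0.269
finger_force: 81.6
```

apply_moves:
  dp:
    - [0,0,0]
    - [0,0,0]
    - [0,0,0]
    - [0,0,0]
    - [0,0,0]
  roll: [0,0,0,0,0]
  fingers: [20,35,60,100,100]
  grip_force: 20

```text
time: 23.2
ee_pos: [484.1, 321.7, 36.3]
ee_rot: [180.0, 0.0, 176.6]
ft_force: [0.3, 0.1, 0.1]
opening: 0.963
finger_force: 0.0
```

apply_moves:
  dp:
    - [0,0,0]
    - [0,0,0.02]
    - [0,0,0.05]
    - [0,0,0.08]
    - [0,0,0.08]
  roll: [0,0,0,0,0]
  fingers: [100,100,100,100,100]

```text
time: 23.82
ee_pos: [483.9, 321.7, 176.6]
ee_rot: [180.0, 0.0, 176.6]
ft_force: [1.0, 0.5, 0.2]
opening: 1.002
finger_force: 0.0
```

apply_moves:
  dp:
    - [0,-0.08,0.03]
    - [0,-0.1,0]
    - [0,-0.1,0]
    - [0,-0.1,0]
    - [0,-0.1,0]
  roll: [0,0,0,0,0]
  fingers: [100,100,100,100,100]

```text
time: 24.45
ee_pos: [483.9, 31.9, 193.5]
ee_rot: [-180.0, 0.1, 176.6]
ft_force: [1.1, -0.8, -0.8]
opening: 0.999
finger_force: 0.0
```

```bash
python3 - <<'E'
from h import *
t=[]
for n,c in(("top",(177,170)),("side",(205,235))):
    im,d=ctrl.get_image(n)
    P=cloud(n,d).reshape(-1,3); I=im.reshape(-1,3).astype(int)
    m=(P[:,2]>58)&(P[:,2]<76)&(P[:,0]>340)&(P[:,0]<690)&(P[:,1]>285)&(P[:,1]<360)
    g=P[m];red=g[(I[m][:,0]>130)&(I[m][:,1]<60)];print(n,"red",red.mean(0).round(1),red[:,0].min().round(1))
    for a in range(360,660,40):
        q=g[(g[:,0]>=a)&(g[:,0]<a+20)];print(a+10,q[:,1].mean().round(1),q[:,2].mean().round(1),end="; ")
    print(); x,y=c;t.append(cv2.resize(im[y-60:y+75,x-60:x+60,::-1],(400,450),interpolation=cv2.INTER_CUBIC))
cv2.imwrite("pics/c7.png",np.hstack(t)); s=ctrl.sense();print(s["ee_pos"],s["ft_force"])
E
```

```text
top red [383.7 325.9  65.4] 366.2
370 325.4 65.3; 410 324.1 64.9; 450 321.2 65.5; 490 318.3 65.6; 530 316.3 65.3; 570 313.5 65.5; 610 310.8 66.8; 650 310.4 68.1; 
side red [381.1 329.   66.5] 362.9
370 330.5 65.4; 410 328.9 65.8; 450 326.1 66.5; 490 323.7 66.2; 530 321.4 66.3; 570 319.1 65.5; 610 315.6 66.9; 650 316.9 67.9; 
[484.26834636  28.76045353 193.34321517] [-0.12433074  0.67287625  0.00138034]
```

View pics/c7.png

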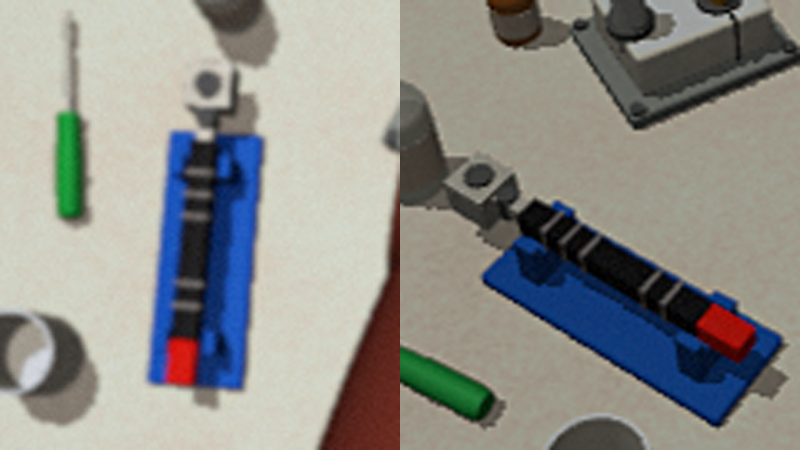

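The wrench lies level in both cradles, in the same place as at the start to within about 1 mm, and the arm is clear. I hand the job in.

```bash
python3 -c "from bench import ctrl; print(ctrl.close_job())"
```

```text
the job is handed in; nothing more can be done
None
```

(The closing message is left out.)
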